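# Unstack the calibration bench and park each item on its place

## Task

Take apart the stack on the calibration bench and stand each of its four items, right way up, centred on the green board painted with its own outline: yellow box on yellow, tyre gauge on the grey disc with the blue centre, rubber wheel chock on black, porcelain insulator on white; lay the box and the chock lengthwise along their outlines. Keep the insulator upright all the way and do not drop it, and leave the brass valve where it stands.

Things in the scene. Friction and masses are not known exactly. Their poses are not given: they have to be found in the camera images.
- calibration_box: Yellow plastic calibration box, closed, flat top: 160 (x, its length) x 60 (y) x 45 mm high, about 0.35 kg. Bottom of the stack, on the bench. Origin: centre of its underside, z up. At the start the gauge and the chock stand on its top, about 42 mm either side of its middle along its length (which is at which end varies).
- tyre_gauge: Galvanised steel tyre gauge lying flat: round housing 54 mm across, 28 mm high, blue dial on its flat top, about 0.2 kg. A steel stub 12 mm thick sticks out along +x to 39 mm from the axis, its centre line 14 mm above the underside. Origin: centre of the housing's underside, z up. Starts on the yellow box with the insulator standing on it.
- wheel_chock: Black rubber wheel chock model, a wedge 56 long (x) x 40 wide (y) x 36 mm high, flat vertical sides at y = +-20 mm, full height from x = -28 to -6 mm, then sloping down to 12 mm high at x = +28 mm, about 0.15 kg. Origin: centre of its underside, z up. Starts on the yellow box, lengthwise along it.
- insulator: White porcelain insulator, upright ribbed cylinder 38 mm across its ribs, 52 mm high, about 0.12 kg, fragile. Ribs (full width) at 0 to 12, 19 to 28 and 35 to 46 mm above its underside. Origin: centre of its underside, z up. Starts on the top of the tyre gauge.
- place_box: Green painted pine board fixed on the bench, 180 (x) x 90 (y) x 12 mm high, with a yellow 160 x 60 mm rectangle painted in its middle, long along x: the place of the calibration box. Origin: centre of its underside; its top is 12 mm higher.
- place_gauge: Green board of the same size (180 x 90 x 12 mm, long along x, fixed), with a 54 mm grey steel-coloured disc with blue centre and a short stub painted in its middle: the place of the tyre gauge (which may be turned any way). Origin: centre of its underside.
- place_chock: Green board of the same size (180 x 90 x 12 mm, long along x, fixed), with a black 56 x 40 mm rectangle painted in its middle, long along x: the place of the wheel chock (its high end may be at either end). Origin: centre of its underside.
- place_insulator: Green board of the same size (180 x 90 x 12 mm, long along x, fixed), with a plain white 38 mm disc painted in its middle: the place of the insulator. Origin: centre of its underside.
- brass_valve: Brass pressure valve standing loose on the bench beyond the stack, 34 mm across, 52 mm high, with a short side stub; not part of the job, to be left alone. Origin: centre of its underside.
Things that resemble listed ones, but are neither listed nor needed, are in the scene too. Leave any purple or turquoise look-alike of the wheel_chock alone. Leave any orange look-alike of the insulator alone.

How it is judged:
By the outcome, as a careful person would: the job done as asked, in the order asked, and still so for the second after the job is handed in, with the robot touching nothing.
It also fails if it takes over 120 s, if anything falls off the work surface, if the arm or the gripper's body presses on something with over 40 N, if the wrist force passes 120 N, or if a joint passes its speed limit or range.

## Robot

A 6-joint arm with a two-finger parallel gripper is mounted at the origin on the work surface. World frame = base frame: x ahead of the robot, y to its left, z up, the work surface at z = 0. Lengths are in m, angles in rad, forces in N, time in s.
With the tool pointing down it reaches from about 0.35 to 0.725 m from the base axis. Payload 4.3 kg.
Tool frame: the origin (TCP) lies on the mounting face of the last link; the fingertips stand 173 mm ahead of it and the grasp point (between the pads) lies env.grip_depth ahead of it (env.grip_depth is the distance from the TCP to the grasp point, in m); z points along the fingers, y is the line along which they close (so a half turn about z gives the same grasp; the last joint's range is limited). The gripper opens to 85 mm and grips with 20 to 120 N. Pads are 22 mm wide; open, the fingers measure 114 mm over their backs; the gripper's body (76 mm by 85 mm) begins 54 mm behind the grasp point. The pads swing forward as they close: fully open they stand 13 mm farther back than shut.
Start: joints at [1.139, 0.377, 0.081, 1.274, 0, 1.46], TCP at [0.182, 0.546, 0.405] pointing down, gripper open.
Joint ranges: [-2.72, 2.72], [-0.84, 1.66], [-1.02, 1.22], [-1.77, 2.12], [-1.37, 1.28], [-3.14, 3.14]. Speed limits (rad/s): [2.57, 2.57, 3.14, 3.14, 3.14, 3.14].

## Interface

Orientations are given as a unit quaternion [w, x, y, z].
In Python, from workcell import read_state, viewer, finish_job, env gives the robot as it stands. The module is installed in compiled form; this text tells all that it offers.
- The arm moves only by the tool apply_moves, never from a script. Its argument "increments" is a list of rows, each a list of 7 numbers: the turn, a rotation vector about the tool's x, y, z in degrees, then the shift along the tool's x, y, z in mm, then the finger opening in mm, from 0 to 85.4. In form: [[ax, ay, az, tx, ty, tz, claw], ...]. A call has 1 to 12 rows; each row shifts and turns the commanded pose from where the row before left it, along the tool's axes as they then stand; what a row does not reach is not made up. A row lasts 1/12 s, in which the tool goes at most 41.7 mm and 7.16 degrees, less where a joint would pass 70% of its speed; a pose out of reach is approached as far as the arm can. A call is refused whole if a number of a shift passes 41.7 or a number of a turn 7.16, either way. A call with a gripper value outside its range is refused whole. The fingers move at their own pace and stop on an object; "force" is the grip in N (left out, the last holds). Time passes only in rows, so rows that do not move let the fingers close. It gives the time, the measured TCP pose, the force, the opening and the grip force at its end, in the units of the state.
- read_state(): the state, without advancing time (a new reading comes with each control period).
- viewer.grab_frame(name): name is "scene" or "top" or "wrist"; returns the picture (480x640x3 uint8, red, green, blue); there is no depth.
- viewer.get_calibration(name): a dict with "K" (3x3 intrinsics, pixels), "camera_from_world" (4x4, takes a point from world to camera coordinates); the wrist camera has in their place "mount" (4x4, takes a point from camera to tool coordinates, whose origin is the TCP and whose axes are the flange's). Camera axes: x right, y down, z forward; pixel columns grow to the right and rows downward; lengths in m; the calibration is good to about 2 mm. A picture is of the moment at which its call begins: read the wrist's pose just before it. get_calibration takes no time and is no camera call.
- finish_job(): hands the job in; it is judged then, once.
The state is a dict: "time_s": time; "joint_positions": joint angles; "joint_velocities": joint speeds; "joint_efforts": joint torques, N m; "position": TCP position; "tcp_rot": TCP orientation; "wrist_force": force on the tool from outside, world axes, zero at the start; "moment": the same for the moment, N m; "grip_width": opening from 0.0 (shut) to 1.0 (fully open); "grasp_force": force on a finger pad.
Only numpy, scipy, OpenCV 4.12 (cv2) and the standard library are available. Lean on these libraries where they do the work, as an engineer would, in place of code of your own. Each camera call takes 0.05 s, during which the arm holds its last target. There are 200 camera calls.

## Working session

There is one attempt and no reset: what is moved stays moved. The work goes in short steps, Python scripts to look and compute and a tool call to move; the robot and the scene stay as the last step left them, time stands still between calls to the robot, and variables do not carry over. Pictures are saved under pics/ and viewed, at most 14 in all, crops included, and the job is handed in when it is done.

Besides the shell and the picture viewer there is one more tool, called after "Call:" by a JSON object that holds its "fn" and its "kwargs". apply_moves: Moves the arm, as the interface text tells. Its arguments: {"type":"object","properties":{"increments":{"type":"array","items":{"type":"array","items":{"type":"number"}}},"force":{"type":"number"}},"required":["increments"]}

```bash
mkdir -p pics
cat > h.py <<'E'
import numpy as np, cv2
from workcell import read_state, viewer, finish_job, env
def grab(n,f):
    im=viewer.grab_frame(n); cv2.imwrite('pics/'+f,im[:,:,::-1]); return im
E
python3 - <<'E'
from h import *
s=read_state(); print(s, env.grip_depth)
for n in('scene','top'):
    grab(n,n+'0.png'); c=viewer.get_calibration(n); print(n,c)
print(viewer.get_calibration('wrist'))
E
```

```text
{'time_s': 0.0, 'joint_positions': array([ 1.13872303e+00,  3.78070699e-01,  7.96789200e-02,  1.27443353e+00,
       -4.07294687e-05,  1.46053607e+00]), 'joint_velocities': array([-4.83696892e-06,  6.62504231e-04, -3.24853030e-04,  2.19694852e-04,
       -5.81047975e-05, -2.69783298e-04]), 'joint_efforts': array([ 3.81389118e-04, -4.63607025e+01,  2.69874877e+01,  2.08846782e-02,
        1.13200952e-05,  1.55123121e-05]), 'position': array([0.18171791, 0.54521771, 0.40377672]), 'tcp_rot': array([-2.52116844e-04,  1.60212980e-01,  9.87081948e-01, -9.82875903e-04]), 'wrist_force': array([0.09948244, 0.12824619, 0.24366258]), 'moment': array([ 0.02097843, -0.01653906,  0.09159463]), 'grasp_force': 0.0, 'grip_width': 1.0004536032183475} 0.1547
scene {'K': array([[493.02446308,   0.        , 325.02708348],
       [  0.        , 493.02446308, 240.50309281],
       [  0.        ,   0.        ,   1.        ]]), 'camera_from_world': array([[ 0.79374198,  0.60815109, -0.01122103, -0.46020005],
       [ 0.33590952, -0.45365022, -0.82544913, -0.13568262],
       [-0.50708821,  0.65142438, -0.564
[... 327 characters left out ...]
2],
       [-0.98485535, -0.00572507, -0.17328346,  0.59432276],
       [ 0.17333972, -0.01150807, -0.98479486,  0.96213056],
       [ 0.        ,  0.        ,  0.        ,  1.        ]])}
{'K': array([[369.06972065,   0.        , 324.86688485],
       [  0.        , 369.06972065, 238.66961592],
       [  0.        ,   0.        ,   1.        ]]), 'mount': array([[ 9.95094031e-05, -9.60371182e-01, -2.78724207e-01,
         6.92649791e-02],
       [ 9.99998849e-01,  5.17523514e-04, -1.42616023e-03,
         8.45547293e-04],
       [ 1.51388952e-03, -2.78723744e-01,  9.60370128e-01,
         3.03567953e-02],
       [ 0.00000000e+00,  0.00000000e+00,  0.00000000e+00,
         1.00000000e+00]])}
```

View pics/scene0.png

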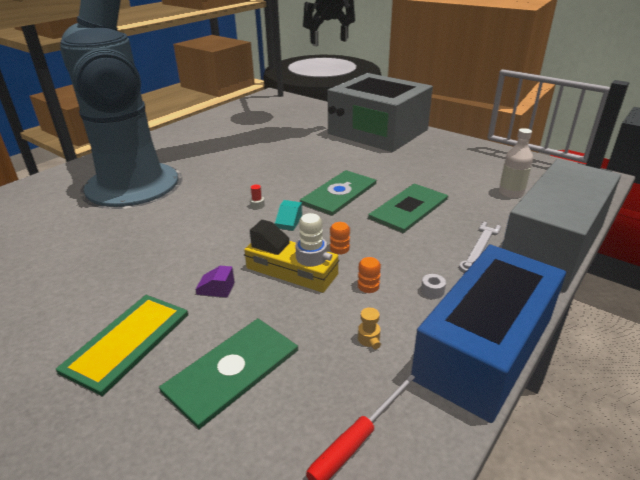

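View pics/top0.png

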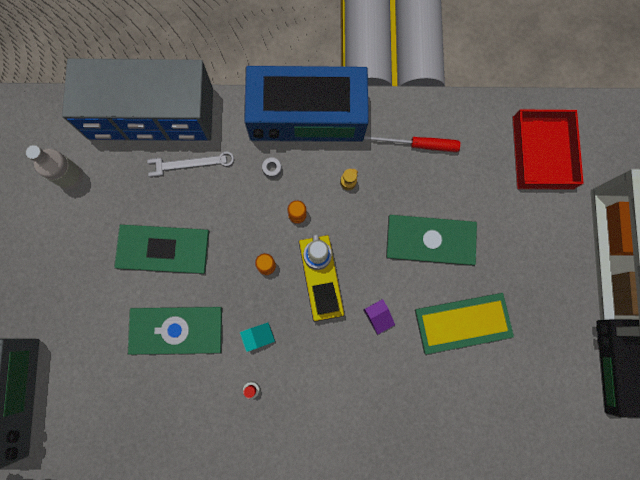

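The top view shows the boards: box at (464,323), gauge at (175,330), chock at (162,248) and insulator at (432,240). The stack runs from (316,238) to (328,318), with the white insulator on the gauge at its far end near (318,248) and the black chock at (326,298).

Look-alikes are the turquoise (257,337) and purple (379,316) wedges and the orange cylinders (297,211) and (265,263). The black wedge and white ribbed cylinder on the yellow box fit the description. I'll confirm that in a crop and measure.

```bash
cat >> h.py <<'E'
def cal(n):
    c=viewer.get_calibration(n); return c['K'],c['camera_from_world']
def ray(K,T,px):
    R=T[:3,:3]; d=R.T@np.linalg.solve(K,[px[0],px[1],1.]); return -R.T@T[:3,3], d
def onplane(n,px,z,KT=None):
    o,d=ray(*(KT or cal(n)),px); return o+d*(z-o[2])/d[2]
def tri(obs):  # [(K,T,px)]
    A=np.zeros((3,3));b=np.zeros(3)
    for K,T,p in obs:
        o,d=ray(K,T,p); d=d/np.linalg.norm(d); P=np.eye(3)-np.outer(d,d); A+=P;b+=P@o
    X=np.linalg.solve(A,b); return X
def proj(K,T,X):
    p=K@(T[:3,:3]@np.asarray(X)+T[:3,3]); return p[:2]/p[2]
E
python3 - <<'E'
from h import *
t=cv2.imread('pics/top0.png'); s=cv2.imread('pics/scene0.png')
a=cv2.resize(t[200:340,230:390][:, :],None,fx=2.5,fy=2.5,interpolation=cv2.INTER_CUBIC)
b=cv2.resize(s[190:302,235:395][:, :],None,fx=5,fy=5,interpolation=cv2.INTER_CUBIC)
cv2.imwrite('pics/c_scene.png',b)
a=cv2.resize(t[225:330,285:360],None,fx=5.6,fy=5.6,interpolation=cv2.INTER_CUBIC);cv2.imwrite('pics/c_top.png',a)
for n,im in(('top',t),('scene',s)):
    h=cv2.cvtColor(im,cv2.COLOR_BGR2HSV)
    m=cv2.inRange(h,(60,90,40),(88,255,140))
    cs,_=cv2.findContours(m,cv2.RETR_EXTERNAL,cv2.CHAIN_APPROX_NONE)
    for c in cs:
        if cv2.contourArea(c)<1500: continue
        hull=cv2.convexHull(c); q=cv2.approxPolyDP(hull,8,True)[:,0]
        # diagonal intersection = true centre
        print(n,cv2.contourArea(c),q.tolist(), cv2.minAreaRect(c))
        if len(q)==4:
            q=q.astype(float);l1=np.cross([*q[0],1],[*q[2],1]);l2=np.cross([*q[1],1],[*q[3],1]);x=np.cross(l1,l2);px=x[:2]/x[2]
            print('  c',px.round(1),onplane(n,px,.012).round(4),[onplane(n,p,.012)[:2].round(3).tolist() for p in q])
E
```

```text
top 4096.5 [[221, 308], [220, 352], [128, 353], [131, 308]] ((174.49771118164062, 330.35162353515625), (46.05687713623047, 93.69168853759766), 89.10482788085938)
  c [175.5 330. ] [0.4278 0.2527 0.012 ] [[0.471, 0.166], [0.386, 0.165], [0.384, 0.342], [0.47, 0.342]]
top 3969.0 [[502, 293], [511, 337], [425, 353], [416, 309]] ((464.0994873046875, 323.015869140625), (45.95903015136719, 90.66056060791016), 79.07720184326172)
  c [463.5 323. ] [ 0.4435 -0.3122  0.012 ] [[0.503, -0.392], [0.417, -0.405], [0.385, -0.234], [0.471, -0.219]]
top 3798.0 [[120, 225], [207, 230], [204, 272], [115, 267]] ((161.39837646484375, 248.69393920898438), (91.15605926513672, 43.940975189208984), 3.4336304664611816)
  c [161.6 248.3] [0.5893 0.2885 0.012 ] [[0.636, 0.375], [0.627, 0.199], [0.542, 0.202], [0.551, 0.379]]
top 3686.0 [[389, 216], [475, 222], [475, 263], [387, 257]] ((431.9931640625, 239.58277893066406), (89.60608673095703, 43.18364715576172), 4.763641834259033)
  c [431.6 239.3] [ 0.6109 -0.2551  0.012 ] [[0.659, -0.17], [0.647, -0.345], [0.563, -0.341], [0.574, -0.164]]
scene 6368.0 [[296, 3
[... 365 characters left out ...]
9428711, 137.38357543945312), 50.194427490234375)
  c [127.2 337.2] [ 0.4443 -0.3135  0.012 ] [[0.47, -0.222], [0.508, -0.396], [0.417, -0.411], [0.385, -0.237]]
scene 1622.0 [[446, 195], [404, 228], [370, 215], [414, 184]] ((408.76922607421875, 206.1538543701172), (31.617908477783203, 74.32982635498047), 56.3099365234375)
  c [409.3 204.7] [0.5895 0.2855 0.012 ] [[0.634, 0.371], [0.627, 0.198], [0.545, 0.2], [0.551, 0.375]]
scene 1504.5 [[374, 180], [292, 229], [275, 224], [345, 171]] ((323.60101318359375, 200.59535217285156), (27.660192489624023, 107.10322570800781), 57.38075256347656)
  c [311.3 207.9] [0.4282 0.1499 0.012 ] [[0.466, 0.337], [0.449, 0.062], [0.409, 0.056], [0.384, 0.335]]
```

View pics/c_scene.png

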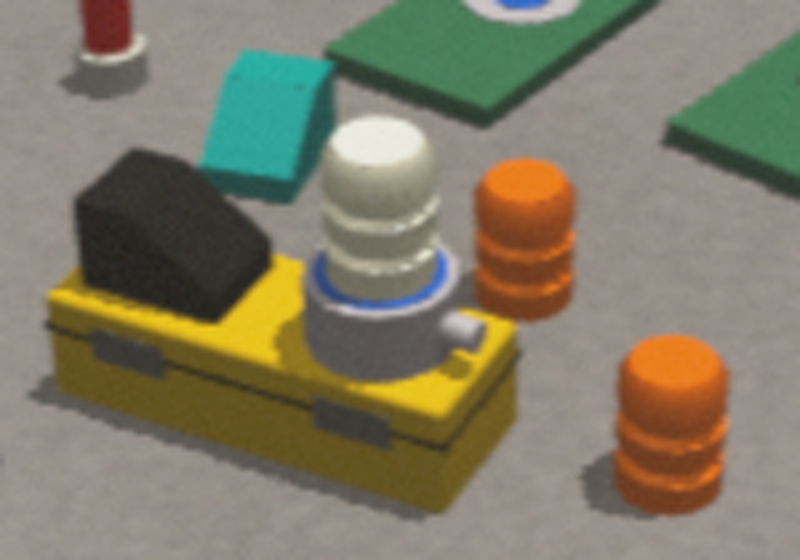

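View pics/c_top.png

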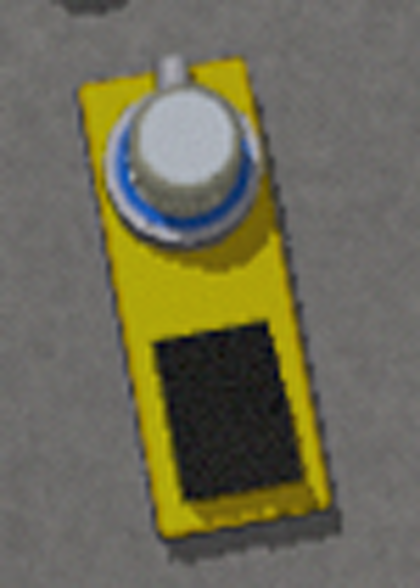

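The crops confirm it: the black chock (high end toward the robot) and the white ribbed insulator on the blue-dial gauge are on the yellow box. Turquoise, purple and orange look-alikes stand apart. Board centres agree between the two views, so their tops are at about 12 mm. Next I'll triangulate the stack points I read off.

```bash
cat >> h.py <<'E'
from scipy.spatial.transform import Rotation as Ro
def pose():
    s=read_state(); w,x,y,z=s['tcp_rot']; return np.array(s['position']),Ro.from_quat([x,y,z,w]).as_matrix(),s
def go(target,yaw=None):
    """target grasp point xyz; yaw = world angle (deg) of tool closing axis (mod 180). prints turn about tool z, then shift in tool axes AFTER that turn"""
    p,R,s=pose(); zt=np.array([0,0,-1.])
    cur=np.degrees(np.arctan2(R[1,1],R[0,1]))
    tp=np.asarray(target)+[0,0,env.grip_depth]
    tilt=np.degrees(R.T@np.cross(R[:,2],zt))
    print('cur yaw',cur.round(1),'tilt fix',tilt.round(2),'q1,q6',np.degrees(s['joint_positions'][[0,5]]).round(0),'grasp pt',(p+R[:,2]*env.grip_depth).round(4))
    print('shift, before turn',(1e3*(R.T@(tp-p))).round(1))
    if yaw is not None:
        d=(yaw-cur+90)%180-90   # world turn ; tool z down => negative about tool z
        for dd in (d,d-180*np.sign(d)):
            a=np.radians(cur+dd); y=np.array([np.cos(a),np.sin(a),0]); x=np.cross(y,zt)
            print('turn about tool z',round(-dd,1),'shift after',(1e3*np.array([x@(tp-p),y@(tp-p),zt@(tp-p)])).round(1))
def wcal():
    c=viewer.get_calibration('wrist'); p,R,_=pose(); T=np.eye(4);T[:3,:3]=R;T[:3,3]=p
    return c['K'],np.linalg.inv(T@c['mount'])
E
python3 - <<'E'
from h import *
S=cal('scene');T=cal('top')
s=lambda x,y:(235+x/5-.4,190+y/5-.4)
t=lambda x,y:(285+x/5.6-.4,225+y/5.6-.4)
for n,a,b in(('ins top',(380,140),(187,135)),('gauge top',(382,277),(183,170)),('box R',(518,325),(243,60)),('box front R',(445,415),(80,88)),('box left',(48,297),(160,537))):
    pass
# scene->world: left scene end = -x end; front = -y? check all
for n,a,b in(('ins top',(380,140),(187,135)),('gauge top',(382,277),(183,170)),('box far +y?',(518,325),(80,88)),('box far -y?',(445,415),(243,60)),('box near -y',(48,297),(330,510))):
    X=tri([(*S,s(*a)),(*T,t(*b))]); print(n,X.round(4),proj(*S,X)-s(*a),proj(*T,X)-t(*b))
go([.56,-.02,.3],None)
E
```

```text
ins top [ 0.5708 -0.0233  0.1261] [ 0.49167116 -0.07632404] [0.30852275 0.33172629]
gauge top [ 0.5684 -0.0227  0.0702] [ 0.11225845 -0.01702422] [0.06959366 0.07415513]
box far +y? [0.6008 0.0124 0.0437] [ 0.43957968 -0.07670091] [0.26196698 0.29886955]
box far -y? [ 0.6114 -0.0441  0.0444] [ 0.08890685 -0.01417667] [0.051445   0.05603156]
box near -y [ 0.4557 -0.0735  0.0432] [-0.00634461  0.00058753] [-0.00439062 -0.0039491 ]
cur yaw 71.6 tilt fix [-0.11 -0.01  0.  ] q1,q6 [65. 84.] grasp pt [0.1816 0.545  0.2491]
shift, before turn [-537.6 -416.7  -50.2]
```

Call:
{"fn": "apply_moves", "kwargs": {"increments": [[0,0,0,-28,-24,0,85],[0,0,0,-28,-24,0,85],[0,0,0,-28,-24,0,85],[0,0,0,-28,-24,0,85],[0,0,0,-28,-24,0,85],[0,0,0,-28,-24,0,85],[0,0,0,-28,-24,0,85],[0,0,0,-28,-24,0,85],[0,0,0,-28,-24,0,85],[0,0,0,-28,-24,0,85],[0,0,0,-28,-24,0,85],[0,0,0,-28,-24,0,85]]}}

```text
time_s: 1.1
position: [0.4098, 0.1643, 0.4045]
tcp_rot: [-0.0, 0.16, 0.987, -0.0]
wrist_force: [0.5, 0.6, -0.0]
grip_width: 0.994
grasp_force: 0.0
```

Call:
{"fn": "apply_moves", "kwargs": {"increments": [[0,0,0,-29,-24,0,85],[0,0,0,-29,-24,0,85],[0,0,0,-29,-24,0,85],[0,0,0,-29,-24,0,85],[0,0,0,-29,-24,0,85],[0,0,0,-29,-24,0,85],[0,0,-7,0,0,0,85],[0,0,-7,0,0,0,85],[0,0,-7,0,0,0,85],[0,0,-7,0,0,0,85],[0,0,-1,0,0,0,85],[0,0,0,0,0,0,85]]}}

```text
time_s: 2.1
position: [0.5289, -0.0256, 0.4043]
tcp_rot: [-0.0, -0.091, 0.996, 0.0]
wrist_force: [1.0, 0.5, 0.2]
grip_width: 0.995
grasp_force: 0.0
```

Run:
```python
from h import *
K,T=wcal(); grab('wrist','w1.png'); np.savez('w1.npz',K=K,T=T)
go([.57,-.023,.2],100.7)
print([proj(K,T,p).round(0).tolist() for p in([.5708,-.0233,.125],[.5695,-.0227,.073],[.528,-.0305,.045])])
```

```text
cur yaw 100.4 tilt fix [ 0.02 -0.03  0.  ] q1,q6 [-10. -20.] grasp pt [ 0.5288 -0.0255  0.2497]
shift, before turn [-40.9  -4.9  49.7]
turn about tool z -0.3 shift after [-40.8  -5.1  49.7]
turn about tool z 179.7 shift after [40.8  5.1 49.7]
[[318.0, 290.0], [320.0, 264.0], [320.0, 209.0]]
```

View pics/w1.png

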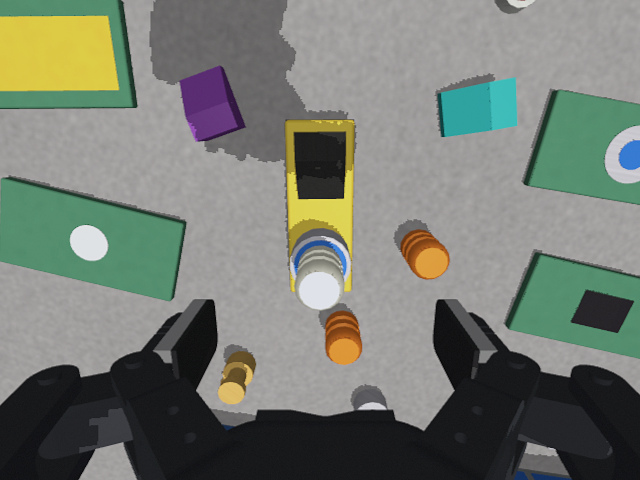

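Everything projects within 2 px of where the triangulated positions predict. The insulator's top is at (320,290) and the box is aligned with the image vertical. Now I'll grasp the insulator.

Call:
{"fn": "apply_moves", "kwargs": {"increments": [[0,0,0,-20,-2,0,70],[0,0,0,-21,-2,0,70],[0,0,0,0,0,30,70],[0,0,0,0,0,30,70],[0,0,0,0,0,30,70],[0,0,0,0,0,25,70],[0,0,0,0,0,15,70],[0,0,0,0,0,7,70],[0,0,0,0,0,0,70],[0,0,0,0,0,0,70]], "force": 30}}

```text
time_s: 2.98
position: [0.5703, -0.022, 0.2682]
tcp_rot: [0.0, -0.092, 0.996, 0.0]
wrist_force: [-0.6, 0.8, 0.0]
grip_width: 0.823
grasp_force: 0.0
```

Run:
```python
from h import *
grab('wrist','w2.png')
go([.57,-.022,.113],100.7)
```

```text
cur yaw 100.5 tilt fix [-0.03  0.11 -0.  ] q1,q6 [ -9. -19.] grasp pt [ 0.571  -0.0221  0.1142]
shift, before turn [0.7 0.2 1.2]
turn about tool z -0.2 shift after [0.7 0.2 1.2]
turn about tool z 179.8 shift after [-0.7 -0.2  1.2]
```

View pics/w2.png

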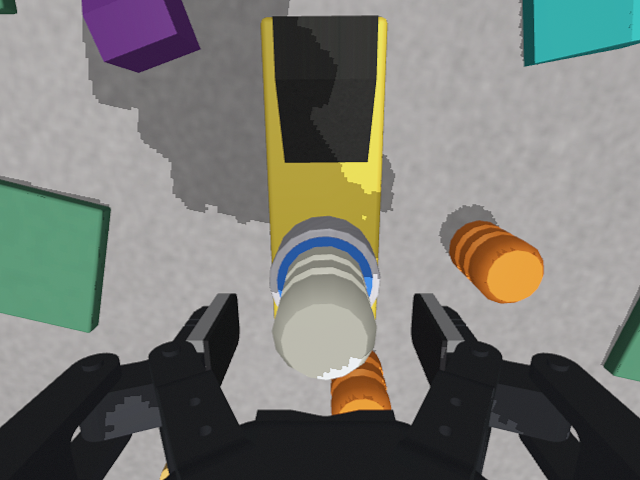

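The insulator sits centred between the pads (top at about (325,335)). Closing and lifting.

Call:
{"fn": "apply_moves", "kwargs": {"increments": [[0,0,0,0,0,0,45],[0,0,0,0,0,0,30],[0,0,0,0,0,0,30],[0,0,0,0,0,0,30],[0,0,0,0,0,0,30],[0,0,0,0,0,0,30],[0,0,0,0,0,0,30],[0,0,0,0,0,-5,30],[0,0,0,0,0,-10,30],[0,0,0,0,0,-20,30],[0,0,0,0,0,-20,30],[0,0,0,0,0,-15,30]], "force": 30}}

```text
time_s: 4.03
position: [0.5701, -0.022, 0.3396]
tcp_rot: [0.0, -0.092, 0.996, -0.0]
wrist_force: [0.8, 0.6, -1.2]
grip_width: 0.428
grasp_force: 30.3
```

Run:
```python
from h import *
# insulator board: painted white disc centre in top, scene & w1
import cv2
d=np.load('w1.npz')
obs=[]
for n,f,box,KT in(('top','top0.png',(387,216,476,264),cal('top')),('scene','scene0.png',(165,325,295,415),cal('scene')),('w','w1.png',(0,178,186,300),(d['K'],d['T']))):
    im=cv2.imread('pics/'+f); x0,y0,x1,y1=box
    h=cv2.cvtColor(im[y0:y1,x0:x1],cv2.COLOR_BGR2HSV); m=cv2.inRange(h,(0,0,170),(180,60,255))
    k,l,st,c=cv2.connectedComponentsWithStats(m); i=1+st[1:,4].argmax(); px=c[i]+[x0,y0]
    print(n,px,st[i,4],onplane(n,px,.012,KT)); obs.append((*KT,px))
print(tri(obs))
# board yaws from w1
print('yaw ins board via top', np.degrees(np.arctan2(.17+.345-.0,.659-.647)))
go([.611,-.256,.25],100)
```

```text
top [431.98755187 238.94605809] 241 [ 0.61153882 -0.2559808   0.012     ]
scene [230.671875   364.41964286] 448 [ 0.60849672 -0.25668276  0.012     ]
w [ 88.4305685  242.61230196] 1073 [ 0.61193237 -0.25701761  0.012     ]
[ 0.61076678 -0.25643215  0.01357614]
yaw ins board via top 88.66519424643843
cur yaw 100.6 tilt fix [-0.01  0.05  0.  ] q1,q6 [ -9. -19.] grasp pt [ 0.5703 -0.022   0.1849]
shift, before turn [   2.6 -237.5  -65. ]
turn about tool z 0.6 shift after [   0.4 -237.5  -65.1]
turn about tool z -179.4 shift after [ -0.4 237.5 -65.1]
```

Call:
{"fn": "apply_moves", "kwargs": {"increments": [[0,0,0,0,-15,0,30],[0,0,0,0.4,-34,0,30],[0,0,0,0.4,-34,0,30],[0,0,0,0.4,-34,0,30],[0,0,0,0.4,-34,0,30],[0,0,0,0.4,-34,0,30],[0,0,0,0.4,-34,0,30],[0,0,0,0.2,-18.5,0,30],[0,0,0,0,0,30,30],[0,0,0,0,0,30,30],[0,0,0,0,0,30,30],[0,0,0,0,0,15,30]]}}

```text
time_s: 5.03
position: [0.6091, -0.2564, 0.2277]
tcp_rot: [-0.003, -0.091, 0.996, 0.002]
wrist_force: [-0.8, -0.4, -2.2]
grip_width: 0.426
grasp_force: 30.4
```

Run:
```python
from h import *
go([.611,-.2563,.054])
```

```text
cur yaw 100.5 tilt fix [ 0.23 -0.31 -0.  ] q1,q6 [-28. -39.] grasp pt [ 0.6081 -0.256   0.073 ]
shift, before turn [-2.  -0.3 19. ]
```

Call:
{"fn": "apply_moves", "kwargs": {"increments": [[0,0,0,0,0,0,30],[0,0,0,0,0,0,30],[0,0,0,0,0,0,30]]}}

```text
time_s: 5.28
position: [0.6115, -0.2567, 0.2338]
tcp_rot: [0.001, -0.092, 0.996, -0.0]
wrist_force: [-0.6, -1.3, -0.6]
grip_width: 0.429
grasp_force: 30.4
```

Run:
```python
from h import *
go([.611,-.2563,.054])
```

```text
cur yaw 100.5 tilt fix [-0.06  0.07  0.  ] q1,q6 [-28. -39.] grasp pt [ 0.6117 -0.2568  0.0791]
shift, before turn [ 0.4  0.5 25.1]
```

Call:
{"fn": "apply_moves", "kwargs": {"increments": [[0,0,0,0,0,8,30],[0,0,0,0,0,6,30],[0,0,0,0,0,4,30],[0,0,0,0,0,3,30],[0,0,0,0,0,2,30],[0,0,0,0,0,1.5,30],[0,0,0,0,0,0,30],[0,0,0,0,0,0,30]]}}

```text
time_s: 5.95
position: [0.6112, -0.256, 0.2083]
tcp_rot: [0.0, -0.092, 0.996, -0.0]
wrist_force: [0.4, 0.2, -0.6]
grip_width: 0.43
grasp_force: 30.4
```

Run:
```python
from h import *
go([.611,-.2563,.054])
```

```text
cur yaw 100.6 tilt fix [-0.01  0.02 -0.  ] q1,q6 [-28. -39.] grasp pt [ 0.6112 -0.256   0.0536]
shift, before turn [ 0.2 -0.3 -0.4]
```

Call:
{"fn": "apply_moves", "kwargs": {"increments": [[0,0,0,0,0,0.8,30],[0,0,0,0,0,0,30],[0,0,0,0,0,0,30]]}}

```text
time_s: 6.2
position: [0.6112, -0.256, 0.2082]
tcp_rot: [0.0, -0.092, 0.996, -0.0]
wrist_force: [-2.3, 0.6, 4.9]
grip_width: 0.43
grasp_force: 30.9
```

Call:
{"fn": "apply_moves", "kwargs": {"increments": [[0,0,0,0,0,0.8,30],[0,0,0,0,0,0,30],[0,0,0,0,0,0,30]]}}

```text
time_s: 6.45
position: [0.6112, -0.256, 0.2082]
tcp_rot: [0.0, -0.092, 0.996, -0.0]
wrist_force: [-3.6, 0.7, 9.8]
grip_width: 0.429
grasp_force: 31.3
```

Contact is felt. I'll relieve it, open, rise, and look.

Call:
{"fn": "apply_moves", "kwargs": {"increments": [[0,0,0,0,0,-0.8,35],[0,0,0,0,0,0,45],[0,0,0,0,0,0,60],[0,0,0,0,0,0,70],[0,0,0,0,0,0,70],[0,0,0,0,0,-10,70],[0,0,0,0,0,-25,85],[0,0,0,0,0,-40,85],[0,0,0,0,0,-40,85],[0,0,0,0,0,-35,85],[0,0,0,0,0,0,85],[0,0,0,0,0,0,85]]}}

```text
time_s: 7.45
position: [0.612, -0.2565, 0.3614]
tcp_rot: [0.003, -0.092, 0.996, -0.002]
wrist_force: [-0.4, -0.3, -1.0]
grip_width: 0.991
grasp_force: 0.0
```

Run:
```python
from h import *
K,T=wcal(); grab('wrist','w3.png'); np.savez('w3.npz',K=K,T=T)
go([.54,-.028,.25],100.7)
print(proj(K,T,[.611,-.2563,.064]))
```

```text
cur yaw 100.6 tilt fix [-0.09  0.13  0.  ] q1,q6 [-28. -39.] grasp pt [ 0.6118 -0.2563  0.2041]
shift, before turn [ 28.2 237.3 -46.4]
turn about tool z -0.1 shift after [ 27.8 237.4 -45.9]
turn about tool z 179.9 shift after [ -27.8 -237.4  -45.9]
[327.6568194  224.53823196]
```

View pics/w3.png

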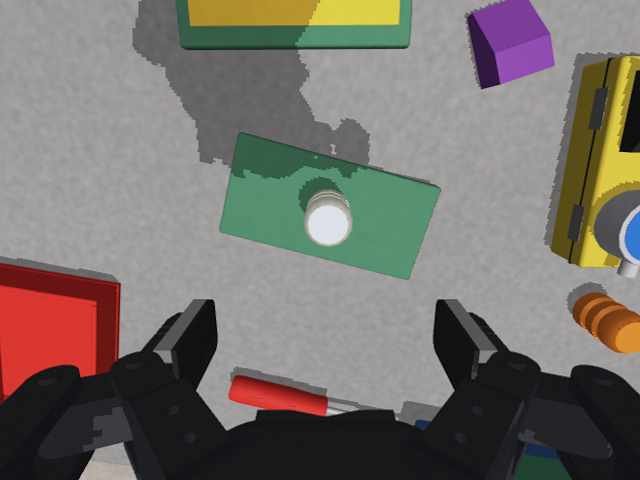

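The insulator stands upright, centred on its board (top at (328,225)). Next is the gauge.

Call:
{"fn": "apply_moves", "kwargs": {"increments": [[0,0,0,3,24,-6,85],[0,0,0,4,34,-6,85],[0,0,0,4,34,-6,85],[0,0,0,4,34,-6,85],[0,0,0,4,34,-6,85],[0,0,0,4,34,-6,85],[0,0,0,4,30,-6,85],[0,0,0,1,13.4,-4,85],[0,0,0,0,0,0,85],[0,0,0,0,0,0,85],[0,0,0,0,0,0,85]]}}

```text
time_s: 8.42
position: [0.5402, -0.0286, 0.4023]
tcp_rot: [-0.001, -0.092, 0.996, -0.0]
wrist_force: [-1.1, -0.1, -0.9]
grip_width: 0.998
grasp_force: 0.0
```

Run:
```python
from h import *
K,T=wcal(); im=grab('wrist','w4.png'); np.savez('w4.npz',K=K,T=T)
bgr=im[:,:,::-1]; h=cv2.cvtColor(np.ascontiguousarray(bgr),cv2.COLOR_BGR2HSV)
m=cv2.inRange(h,(105,120,60),(125,255,255)); m[:, :200]=0;m[:,450:]=0;m[350:]=0
k,l,st,c=cv2.connectedComponentsWithStats(m); i=1+st[1:,4].argmax()
print('blue',c[i],st[i],onplane('',c[i],.073,(K,T)))
m=cv2.inRange(h,(20,120,60),(35,255,255)); m[:, :200]=0;m[:,450:]=0;m[350:]=0
ct=max(cv2.findContours(m,cv2.RETR_EXTERNAL,cv2.CHAIN_APPROX_NONE)[0],key=cv2.contourArea)
r=cv2.minAreaRect(ct); print(r,[ (p.round(0),onplane('',p,.045,(K,T)).round(4)) for p in cv2.boxPoints(r)])
go([.57,-.023,.068],100.7)
cv2.imwrite('pics/w4c.png',cv2.resize(np.ascontiguousarray(bgr[60:360,220:420]),None,fx=2,fy=2))
```

```text
blue [325.8149431 253.8040574] [ 300  229   53   51 2021] [ 0.57003222 -0.02260505  0.073     ]
((325.5, 181.5), (149.0, 69.0), 90.0) [(array([291., 107.], dtype=float32), array([ 0.4574, -0.0732,  0.045 ])), (array([360., 107.], dtype=float32), array([ 0.4469, -0.0165,  0.045 ])), (array([360., 256.], dtype=float32), array([0.5755, 0.0109, 0.045 ])), (array([291., 256.], dtype=float32), array([ 0.5873, -0.0525,  0.045 ]))]
cur yaw 100.5 tilt fix [ 0.   -0.08  0.  ] q1,q6 [-10. -20.] grasp pt [ 0.5401 -0.0289  0.2476]
shift, before turn [-30.5   0.3 179.6]
turn about tool z -0.2 shift after [-30.3   0.2 179.6]
turn about tool z 179.8 shift after [ 30.3  -0.2 179.6]
```

View pics/w4c.png

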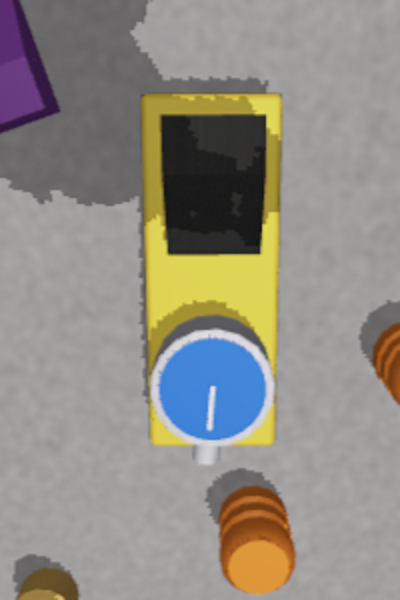

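The gauge dial is centred at (326,254), giving (0.570, -0.023), with its stub pointing away from the robot. Descending on it.

Call:
{"fn": "apply_moves", "kwargs": {"increments": [[0,0,0,-15,0,20,85],[0,0,0,-15.3,0.2,30,85],[0,0,0,0,0,35,85],[0,0,0,0,0,30,85],[0,0,0,0,0,20,85],[0,0,0,0,0,14,85],[0,0,0,0,0,10,85],[0,0,0,0,0,8,85],[0,0,0,0,0,6,85],[0,0,0,0,0,4,85],[0,0,0,0,0,2.6,85],[0,0,0,0,0,0,85]], "force": 50}}

```text
time_s: 9.47
position: [0.57, -0.0221, 0.2239]
tcp_rot: [0.0, -0.092, 0.996, -0.0]
wrist_force: [0.5, -0.1, 0.0]
grip_width: 0.994
grasp_force: 0.0
```

Run:
```python
from h import *
go([.57,-.0226,.068],100.7)
```

```text
cur yaw 100.6 tilt fix [-0.    0.03 -0.  ] q1,q6 [ -9. -19.] grasp pt [ 0.57   -0.0221  0.0692]
shift, before turn [ 0.1 -0.5  1.2]
turn about tool z -0.1 shift after [ 0.1 -0.5  1.2]
turn about tool z 179.9 shift after [-0.1  0.5  1.2]
```

Call:
{"fn": "apply_moves", "kwargs": {"increments": [[0,0,0,0,0,0,60],[0,0,0,0,0,0,45],[0,0,0,0,0,0,45],[0,0,0,0,0,0,45],[0,0,0,0,0,0,45],[0,0,0,0,0,0,45]]}}

```text
time_s: 9.97
position: [0.5702, -0.022, 0.225]
tcp_rot: [0.001, -0.092, 0.996, -0.0]
wrist_force: [-1.1, -0.5, 6.0]
grip_width: 0.608
grasp_force: 52.4
```

Run:
```python
from h import *
go([.57,-.0226,.068],100.7)
# gauge board disc (top + scene): blue centre
obs=[]
for n,f,(x0,y0,x1,y1) in(('top','top0.png',(128,306,222,354)),('scene','scene0.png',(300,172,378,212))):
    im=cv2.imread('pics/'+f);h=cv2.cvtColor(im[y0:y1,x0:x1],cv2.COLOR_BGR2HSV); m=cv2.inRange(h,(102,120,90),(125,255,255))
    k,l,st,c=cv2.connectedComponentsWithStats(m); i=1+st[1:,4].argmax(); px=c[i]+[x0,y0]; print(n,px,st[i],onplane(n,px,.012)); obs.append((*cal(n),px))
print(tri(obs))
```

```text
cur yaw 100.6 tilt fix [-0.04  0.1   0.  ] q1,q6 [ -9. -19.] grasp pt [ 0.5705 -0.0221  0.0703]
shift, before turn [ 0.3 -0.5  2.3]
turn about tool z -0.1 shift after [ 0.3 -0.5  2.3]
turn about tool z 179.9 shift after [-0.3  0.5  2.3]
top [174.28       329.88666667] [ 40  17  14  14 150] [0.42798018 0.25511858 0.012     ]
scene [339.14285714 188.26530612] [34 14 11  6 49] [0.42439263 0.25598087 0.012     ]
[0.42718154 0.25389152 0.01402112]
```

Gripped at 52 mm. The fingertips just graze the box top (6 N). Lifting and carrying.

Call:
{"fn": "apply_moves", "kwargs": {"increments": [[0,0,0,0,0,-6,45],[0,0,0,0,0,-15,45],[0,0,0,0,0,-30,45],[0,0,0,0,0,-35,45],[0,0,0,3,20,-30,45],[0,0,0,6,36,-20,45],[0,0,0,7,40,0,45],[0,0,0,7,40,0,45],[0,0,0,7,40,0,45],[0,0,0,7,40,0,45],[0,0,0,6,36,0,45],[0,0,0,5,24,0,45]]}}

```text
time_s: 10.97
position: [0.4703, 0.2432, 0.36]
tcp_rot: [-0.0, -0.093, 0.996, 0.001]
wrist_force: [1.4, 0.2, -0.5]
grip_width: 0.605
grasp_force: 52.7
```

Call:
{"fn": "apply_moves", "kwargs": {"increments": [[0,0,0,0,10,0,45],[0,0,0,0,0,0,45],[0,0,0,0,0,0,45],[0,0,0,0,0,0,45]]}}

```text
time_s: 11.3
position: [0.4706, 0.2494, 0.3597]
tcp_rot: [-0.0, -0.091, 0.996, -0.0]
wrist_force: [-0.8, 0.4, -0.8]
grip_width: 0.611
grasp_force: 52.8
```

Run:
```python
from h import *
K,T=wcal(); im=grab('wrist','w5.png'); np.savez('w5.npz',K=K,T=T)
h=cv2.cvtColor(np.ascontiguousarray(im[:,:,::-1]),cv2.COLOR_BGR2HSV)
m=cv2.inRange(h,(102,120,60),(125,255,255))
k,l,st,c=cv2.connectedComponentsWithStats(m)
for i in range(1,k):
    if st[i,4]>150: print(c[i],st[i],onplane('',c[i],.012,(K,T)))
print(proj(K,T,[.4275,.2535,.012]))
m=cv2.inRange(h,(60,80,40),(88,255,200))
for ct in cv2.findContours(m,cv2.RETR_EXTERNAL,cv2.CHAIN_APPROX_NONE)[0]:
    if cv2.contourArea(ct)>1500:
        r=cv2.minAreaRect(ct);print(r,[onplane('',p,.012,(K,T))[:2].round(4) for p in cv2.boxPoints(r)])
go([.4275,.254,.08])
```

```text
[341.63329312 166.33534379] [326 150  32  33 829] [0.42785987 0.25520621 0.012     ]
[324.8948315  325.25056797] [  263   271   125   111 10564] [0.57829523 0.26865024 0.012     ]
[339.73888691 165.53822225]
((340.38360595703125, 164.547119140625), (217.8663787841797, 108.27435302734375), 9.963804244995117) [array([0.474 , 0.1599]), array([0.385 , 0.1655]), array([0.3816, 0.343 ]), array([0.4729, 0.3522])]
cur yaw 100.5 tilt fix [-0.03 -0.    0.  ] q1,q6 [21. 11.] grasp pt [0.4708 0.2491 0.205 ]
shift, before turn [ 41.7  12.7 125. ]
```

View pics/w5.png

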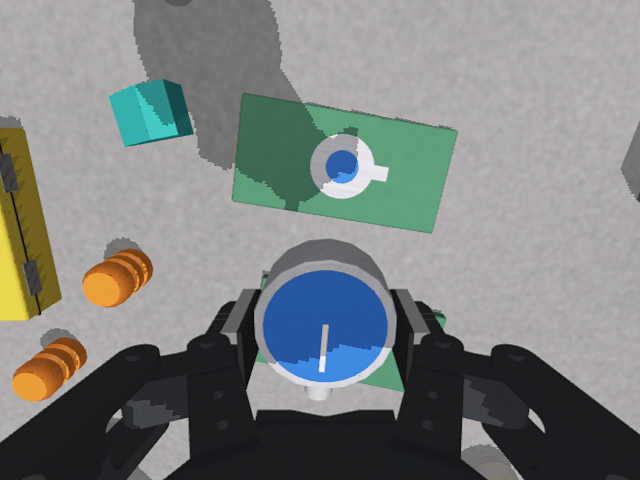

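The gauge is well held (dial at (325,325), within 1 mm of the grasp point). The painted disc centre is at (342,166), giving (0.428, 0.255). Lowering.

Call:
{"fn": "apply_moves", "kwargs": {"increments": [[0,0,0,20,6.4,10,45],[0,0,0,21,7,20,45],[0,0,0,0,0,30,45],[0,0,0,0,0,30,45],[0,0,0,0,0,25,45],[0,0,0,0,0,15,45],[0,0,0,0,0,10,45],[0,0,0,0,0,8,45],[0,0,0,0,0,6,45],[0,0,0,0,0,4,45],[0,0,0,0,0,0,45],[0,0,0,0,0,0,45]]}}

```text
time_s: 12.35
position: [0.4278, 0.2561, 0.2024]
tcp_rot: [0.001, -0.092, 0.996, 0.0]
wrist_force: [-0.1, 0.3, -1.2]
grip_width: 0.607
grasp_force: 52.7
```

Run:
```python
from h import *
go([.428,.2548,.0375])
```

```text
cur yaw 100.6 tilt fix [ 0.02  0.06 -0.  ] q1,q6 [24. 13.] grasp pt [0.428  0.2562 0.0477]
shift, before turn [ 0.1 -1.3 10.2]
```

Call:
{"fn": "apply_moves", "kwargs": {"increments": [[0,0,0,0,-1.3,4,45],[0,0,0,0,0,3,45],[0,0,0,0,0,2,45],[0,0,0,0,0,1.5,45],[0,0,0,0,0,0,45],[0,0,0,0,0,0,45]]}}

```text
time_s: 12.85
position: [0.4276, 0.2548, 0.192]
tcp_rot: [0.0, -0.092, 0.996, -0.0]
wrist_force: [-1.6, -0.7, 5.6]
grip_width: 0.607
grasp_force: 53.4
```

Run:
```python
from h import *
go([.428,.2548,.0375])
```

```text
cur yaw 100.6 tilt fix [-0.    0.02  0.  ] q1,q6 [23. 13.] grasp pt [0.4276 0.2548 0.0373]
shift, before turn [-0.4 -0.1 -0.2]
```

Call:
{"fn": "apply_moves", "kwargs": {"increments": [[0,0,0,0,0,0,60],[0,0,0,0,0,0,75],[0,0,0,0,0,0,85],[0,0,0,0,0,0,85],[0,0,0,0,0,-10,85],[0,0,0,0,0,-25,85],[0,0,0,0,0,-35,85],[0,0,0,0,0,-35,85],[0,0,0,0,0,-35,85],[0,0,0,0,0,-30,85],[0,0,0,0,0,0,85],[0,0,0,0,0,0,85]]}}

```text
time_s: 13.85
position: [0.4285, 0.2551, 0.3641]
tcp_rot: [0.003, -0.092, 0.996, 0.001]
wrist_force: [-0.2, -1.2, 0.2]
grip_width: 0.992
grasp_force: 0.0
```

Run:
```python
from h import *
K,T=wcal(); im=grab('wrist','w6.png')
h=cv2.cvtColor(np.ascontiguousarray(im[:,:,::-1]),cv2.COLOR_BGR2HSV)
m=cv2.inRange(h,(102,120,60),(125,255,255))
k,l,st,c=cv2.connectedComponentsWithStats(m)
for i in range(1,k):
    if st[i,4]>400: print(c[i],st[i],onplane('',c[i],.040,(K,T)))
go([.49,-.0385,.24],100.7)
```

```text
[324.14888011 216.        ] [ 297  190   55   54 2277] [0.4272018  0.25435021 0.04      ]
cur yaw 100.6 tilt fix [ 0.03  0.11 -0.  ] q1,q6 [23. 13.] grasp pt [0.4281 0.2549 0.2075]
shift, before turn [  -7.5 -299.7  -32.6]
turn about tool z -0.1 shift after [  -6.7 -299.8  -32.5]
turn about tool z 179.9 shift after [  6.7 299.8 -32.5]
```

The gauge stands at (0.427, 0.254), within 1 mm of its target. Now back to the chock.

Call:
{"fn": "apply_moves", "kwargs": {"increments": [[0,0,0,0,-20,-10,85],[0,0,0,-1,-36,-10,85],[0,0,0,-1,-36,-10,85],[0,0,0,-1,-36,-2,85],[0,0,0,-1,-36,0,85],[0,0,0,-1,-36,0,85],[0,0,0,-1,-36,0,85],[0,0,0,-1,-36,0,85],[0,0,0,0,-20,0,85],[0,0,0,0,-7.7,0,85],[0,0,0,0,0,0,85],[0,0,0,0,0,0,85]]}}

```text
time_s: 14.9
position: [0.4889, -0.0382, 0.3922]
tcp_rot: [-0.001, -0.092, 0.996, 0.001]
wrist_force: [0.6, -0.2, 0.5]
grip_width: 0.998
grasp_force: 0.0
```

Run:
```python
from h import *
K,T=wcal(); im=grab('wrist','w7.png'); np.savez('w7.npz',K=K,T=T)
C=np.array([.4867,-.0383]); u=np.array([np.cos(np.radians(10.7)),np.sin(np.radians(10.7))]); v=np.array([-u[1],u[0]])
for lx,ly,lz in((-28,20,81),(-28,-20,81),(-6,20,81),(-6,-20,81),(28,20,57),(28,-20,57)):
    P=[*(C+(u*lx+v*ly)/1e3),lz/1e3]; print((lx,ly),proj(K,T,P).round(0))
for s in(-80,80):
  for w in(-30,30):
    P=[.528,-.0305]+(u*s+v*w)/1e3; print('box',s,w,proj(K,T,[*P,.045]).round(0))
b=np.ascontiguousarray(im[:,:,::-1]); cv2.imwrite('pics/w7c.png',cv2.resize(b[90:350,210:430],None,fx=2.3,fy=2.3,interpolation=cv2.INTER_CUBIC))
```

```text
(-28, 20) [351. 186.]
(-28, -20) [299. 186.]
(-6, 20) [351. 214.]
(-6, -20) [299. 214.]
(28, 20) [348. 247.]
(28, -20) [302. 247.]
box -80 -30 [289. 168.]
box -80 30 [360. 168.]
box 80 -30 [294. 336.]
box 80 30 [356. 336.]
```

View pics/w7c.png

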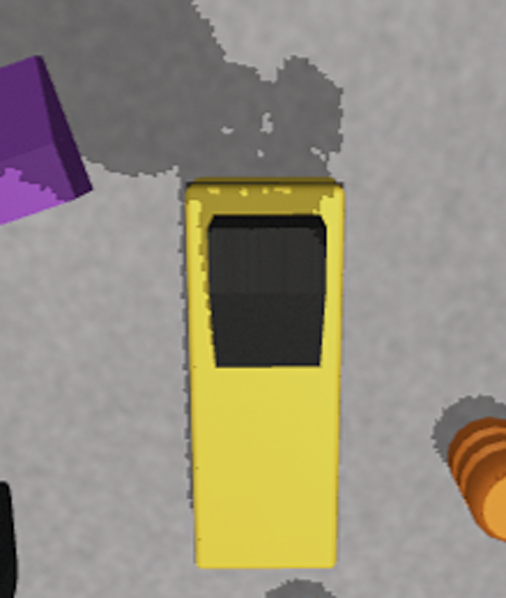

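The chock's edges at (300–352,189) and (303–349,250) lie within 2–3 px of the prediction, and the box within 1–2 px. Grasping the chock by its flat sides.

Call:
{"fn": "apply_moves", "kwargs": {"increments": [[0,0,0,4,0.7,20,85],[0,0,0,0,0,30,85],[0,0,0,0,0,35,85],[0,0,0,0,0,25,85],[0,0,0,0,0,15,85],[0,0,0,0,0,12,85],[0,0,0,0,0,10,85],[0,0,0,0,0,7,85],[0,0,0,0,0,5,85],[0,0,0,0,0,3.5,85],[0,0,0,0,0,0,85],[0,0,0,0,0,0,85]], "force": 40}}

```text
time_s: 15.95
position: [0.4856, -0.0384, 0.2311]
tcp_rot: [0.0, -0.092, 0.996, 0.0]
wrist_force: [-0.4, -1.1, 0.2]
grip_width: 0.996
grasp_force: 0.0
```

Run:
```python
from h import *
go([.4848,-.0382,.075],100.7)
# chock board black rect, gauge from w5 not visible; top+scene
obs=[]
for n,f,(x0,y0,x1,y1) in(('top','top0.png',(135,232,190,264)),('scene','scene0.png',(388,190,430,218))):
    im=cv2.imread('pics/'+f); m=(im[y0:y1,x0:x1].max(2)<55).astype(np.uint8)
    k,l,st,c=cv2.connectedComponentsWithStats(m); i=1+st[1:,4].argmax(); px=c[i]+[x0,y0]; print(n,px,st[i],onplane(n,px,.012)); obs.append((*cal(n),px))
    r=cv2.minAreaRect(np.argwhere(l==i)[:,::-1].astype(np.float32)+[x0,y0]) if 0 else None
print(tri(obs))
```

```text
cur yaw 100.6 tilt fix [-0.    0.03  0.  ] q1,q6 [-12. -23.] grasp pt [ 0.4856 -0.0384  0.0764]
shift, before turn [0.7 0.3 1.4]
turn about tool z -0.1 shift after [0.7 0.3 1.4]
turn about tool z 179.9 shift after [-0.7 -0.3  1.4]
top [160.99804305 248.05675147] [ 12   6  29  21 511] [0.5897349  0.28965803 0.012     ]
scene [408.99481865 203.68911917] [  9   7  25  14 193] [0.58693386 0.28872684 0.012     ]
[0.5884695  0.28849468 0.01302473]
```

Call:
{"fn": "apply_moves", "kwargs": {"increments": [[0,0,0,0,0,0,60],[0,0,0,0,0,0,45],[0,0,0,0,0,0,30],[0,0,0,0,0,0,30],[0,0,0,0,0,0,30],[0,0,0,0,0,0,30],[0,0,0,0,0,0,30]]}}

```text
time_s: 16.53
position: [0.4857, -0.0387, 0.2313]
tcp_rot: [0.001, -0.092, 0.996, -0.0]
wrist_force: [-1.1, 0.5, 5.9]
grip_width: 0.457
grasp_force: 42.0
```

Call:
{"fn": "apply_moves", "kwargs": {"increments": [[0,0,0,0,0,-6,30],[0,0,0,0,0,-20,30],[0,0,0,0,0,-35,30],[0,0,0,0,0,-35,30],[0,0,0,-5,10,-24,30],[0,0,0,-16,33,0,30],[0,0,0,-17,35,0,30],[0,0,0,-17,35,0,30],[0,0,0,-17,35,0,30],[0,0,0,-17,35,0,30],[0,0,0,-17,35,0,30],[0,0,0,-17,35,0,30]]}}

```text
time_s: 17.53
position: [0.5597, 0.2345, 0.3503]
tcp_rot: [-0.001, -0.092, 0.996, -0.0]
wrist_force: [1.0, 0.4, -1.8]
grip_width: 0.462
grasp_force: 41.2
```

Call:
{"fn": "apply_moves", "kwargs": {"increments": [[0,0,0,-17,35,0,30],[0,0,0,-17,35,0,30],[0,0,0,-10,21,0,30],[0,0,-4,0,0,0,30],[0,0,-7,0,0,0,30],[0,0,-7,0,0,0,30],[0,0,-7,0,0,0,30],[0,0,-7,0,0,0,30],[0,0,-7,0,0,0,30],[0,0,-7,0,0,0,30],[0,0,-7,0,0,0,30],[0,0,-7,0,0,0,30]]}}

```text
time_s: 18.53
position: [0.5862, 0.33, 0.3501]
tcp_rot: [-0.001, -0.58, 0.815, 0.0]
wrist_force: [-0.3, 0.2, -0.1]
grip_width: 0.456
grasp_force: 41.3
```

Call:
{"fn": "apply_moves", "kwargs": {"increments": [[0,0,-7,0,0,0,30],[0,0,-7,0,0,0,30],[0,0,-3,0,0,0,30],[0,0,0,0,0,0,30],[0,0,0,0,0,0,30],[0,0,0,0,0,0,30]]}}

```text
time_s: 19.03
position: [0.5864, 0.3301, 0.3504]
tcp_rot: [-0.0, -0.691, 0.722, 0.0]
wrist_force: [-0.8, 1.1, -1.9]
grip_width: 0.462
grasp_force: 41.3
```

Run:
```python
from h import *
K,T=wcal(); im=grab('wrist','w8.png'); np.savez('w8.npz',K=K,T=T)
h=cv2.cvtColor(np.ascontiguousarray(im[:,:,::-1]),cv2.COLOR_BGR2HSV)
m=cv2.inRange(h,(60,80,30),(88,255,200))
for ct in cv2.findContours(m,cv2.RETR_EXTERNAL,cv2.CHAIN_APPROX_NONE)[0]:
    if cv2.contourArea(ct)>1500:
        q=cv2.approxPolyDP(cv2.convexHull(ct),8,True)[:,0]; print([(p.tolist(),onplane('',p,.012,(K,T))[:2].round(4).tolist()) for p in q])
print(proj(K,T,[.5888,.2885,.012]))
go([.5888,.2853,.08],177.3)
```

```text
[([377, 52], [0.5425, 0.2029]), ([370, 237], [0.5492, 0.3486]), ([270, 260], [0.6377, 0.3658]), ([263, 52], [0.6288, 0.1992])]
[([591, 0], [0.3856, 0.1751]), ([564, 222], [0.3827, 0.3426]), ([460, 228], [0.4716, 0.344]), ([466, 0], [0.4772, 0.1712])]
[321.24264662 168.9030418 ]
cur yaw 177.5 tilt fix [ 0.03 -0.01  0.  ] q1,q6 [ 24. -64.] grasp pt [0.5863 0.33   0.1959]
shift, before turn [ 44.6  -4.4 115.9]
turn about tool z 0.2 shift after [ 44.6  -4.5 115.9]
turn about tool z -179.8 shift after [-44.6   4.5 115.9]
```

View pics/w8.png

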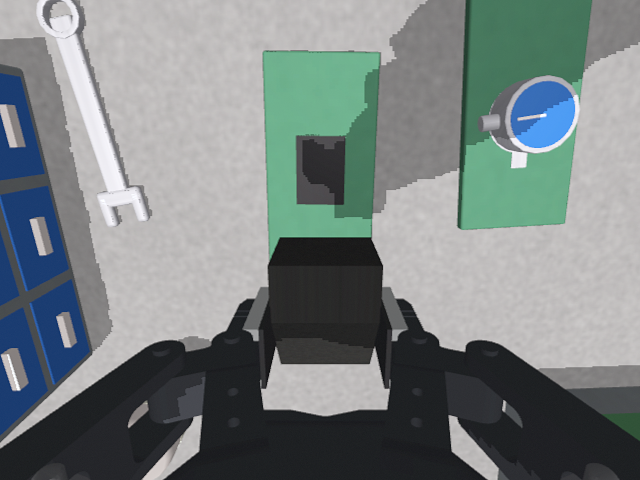

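The chock is held straight. The painted black rectangle spans (297–344,136–204), centre (320.5,170), aligned with the tool. Lowering.

Call:
{"fn": "apply_moves", "kwargs": {"increments": [[0,0,0,20,-2,0,30],[0,0,0,24,-2.7,10,30],[0,0,0,0,0,25,30],[0,0,0,0,0,30,30],[0,0,0,0,0,25,30],[0,0,0,0,0,18,30],[0,0,0,0,0,12,30],[0,0,0,0,0,8,30],[0,0,0,0,0,6,30],[0,0,0,0,0,4,30],[0,0,0,0,0,0,30],[0,0,0,0,0,0,30]]}}

```text
time_s: 20.08
position: [0.5897, 0.2861, 0.2135]
tcp_rot: [0.001, -0.692, 0.722, -0.0]
wrist_force: [-0.2, 0.0, -0.9]
grip_width: 0.46
grasp_force: 41.3
```

Run:
```python
from h import *
go([.5891,.2861,.0436],177.5)
```

```text
cur yaw 177.6 tilt fix [-0.06  0.03  0.  ] q1,q6 [ 20. -67.] grasp pt [0.5899 0.2862 0.0588]
shift, before turn [ 0.1  0.6 15.2]
turn about tool z 0.1 shift after [ 0.1  0.6 15.2]
turn about tool z -179.9 shift after [-0.1 -0.6 15.2]
```

Call:
{"fn": "apply_moves", "kwargs": {"increments": [[0,0,0,0,0.6,6,30],[0,0,0,0,0,4,30],[0,0,0,0,0,2.5,30],[0,0,0,0,0,2,30],[0,0,0,0,0,1,30],[0,0,0,0,0,0,30],[0,0,0,0,0,0,30]]}}

```text
time_s: 20.67
position: [0.5885, 0.286, 0.1984]
tcp_rot: [0.0, -0.692, 0.722, -0.0]
wrist_force: [-2.4, -0.8, 5.6]
grip_width: 0.461
grasp_force: 42.0
```

Run:
```python
from h import *
go([.5891,.2861,.0436],177.5)
```

```text
cur yaw 177.6 tilt fix [-0.01  0.    0.  ] q1,q6 [ 20. -67.] grasp pt [0.5886 0.286  0.0437]
shift, before turn [-0.2 -0.6  0.1]
turn about tool z 0.1 shift after [-0.2 -0.6  0.1]
turn about tool z -179.9 shift after [0.2 0.6 0.1]
```

Call:
{"fn": "apply_moves", "kwargs": {"increments": [[0,0,0,0,0,-0.5,50],[0,0,0,0,0,0,65],[0,0,0,0,0,0,85],[0,0,0,0,0,0,85],[0,0,0,0,0,-10,85],[0,0,0,0,0,-25,85],[0,0,0,0,0,-35,85],[0,0,0,0,0,-35,85],[0,0,0,0,0,-35,85],[0,0,0,0,0,-20,85],[0,0,0,0,0,0,85],[0,0,0,0,0,0,85]]}}

```text
time_s: 21.67
position: [0.5893, 0.2862, 0.3603]
tcp_rot: [0.002, -0.692, 0.722, -0.001]
wrist_force: [0.2, 0.2, -0.1]
grip_width: 1.001
grasp_force: 0.0
```

Run:
```python
from h import *
K,T=wcal(); im=grab('wrist','w9.png')
C=np.array([.5893,.2893]); a=np.radians(267.5); u=np.array([np.cos(a),np.sin(a)])*-1; v=np.array([-u[1],u[0]])
im=np.ascontiguousarray(im[:,:,::-1])
def P(lx,ly,z): return tuple(int(round(x*1)) for x in proj(K,T,[*(C+(u*lx+v*ly)/1e3),z/1e3]))
c=cv2.resize(im,None,fx=1,fy=1)
for lx,ly,lz in((-28,20,48),(-28,-20,48),(28,20,24),(28,-20,24)): cv2.circle(c,P(lx,ly,lz),1,(0,0,255),-1)
for lx,ly in((-90,45),(-90,-45),(90,45),(90,-45)): cv2.circle(c,P(lx,ly,12),1,(255,0,255),-1)
cv2.imwrite('pics/w9c.png',cv2.resize(c[80:380,220:420],None,fx=2,fy=2))
go([.528,-.0305,.24],100.7)
```

```text
cur yaw 177.6 tilt fix [-0.05  0.03 -0.  ] q1,q6 [ 20. -67.] grasp pt [0.5889 0.2861 0.2035]
shift, before turn [318.8  47.2 -36.7]
turn about tool z 76.9 shift after [ 118.5 -299.8  -36.5]
turn about tool z -103.1 shift after [-118.5  299.8  -36.5]
```

View pics/w9c.png

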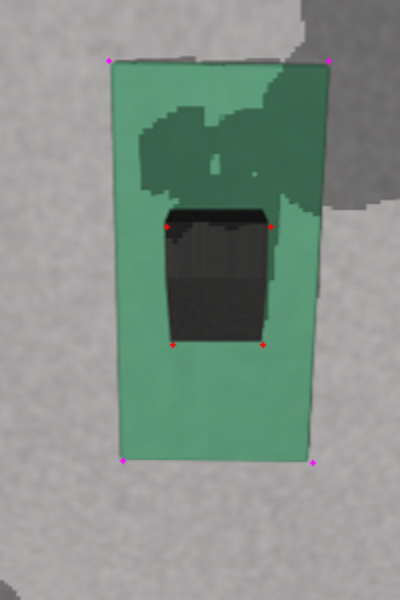

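The chock's edges sit within about 1–1.5 mm of the predicted centred outline. Now the box.

Call:
{"fn": "apply_moves", "kwargs": {"increments": [[0,0,0,25,4,-4,85],[0,0,0,37,5.5,-5,85],[0,0,0,37,5.5,-5,85],[0,0,0,37,5.5,-5,85],[0,0,0,37,5.5,-5,85],[0,0,0,37,5.5,-5,85],[0,0,0,37,5.5,-4,85],[0,0,0,37,5.5,-3.7,85],[0,0,0,34.8,4.7,0,85],[0,0,7,0,0,0,85],[0,0,7,0,0,0,85],[0,0,7,0,0,0,85]]}}

```text
time_s: 22.72
position: [0.5271, -0.0314, 0.3925]
tcp_rot: [-0.001, -0.545, 0.838, 0.001]
wrist_force: [0.1, 0.7, 0.2]
grip_width: 0.997
grasp_force: 0.0
```

Call:
{"fn": "apply_moves", "kwargs": {"increments": [[0,0,7,0,0,0,85],[0,0,7,0,0,0,85],[0,0,7,0,0,0,85],[0,0,7,0,0,0,85],[0,0,7,0,0,0,85],[0,0,7,0,0,0,85],[0,0,7,0,0,0,85],[0,0,6.9,0,0,0,85],[0,0,0,0,0,0,85],[0,0,0,0,0,0,85],[0,0,0,0,0,0,85]]}}

```text
time_s: 23.63
position: [0.5276, -0.0304, 0.3935]
tcp_rot: [-0.001, -0.094, 0.996, 0.0]
wrist_force: [-0.2, -0.1, 0.6]
grip_width: 0.993
grasp_force: 0.0
```

Run:
```python
from h import *
K,T=wcal(); im=grab('wrist','w10.png')
h=cv2.cvtColor(np.ascontiguousarray(im[:,:,::-1]),cv2.COLOR_BGR2HSV)
m=cv2.inRange(h,(20,120,50),(35,255,255)); m[:, :240]=0;m[:,420:]=0
ct=max(cv2.findContours(m,cv2.RETR_EXTERNAL,cv2.CHAIN_APPROX_NONE)[0],key=cv2.contourArea)
q=cv2.approxPolyDP(cv2.convexHull(ct),6,True)[:,0]; W=[onplane('',p,.045,(K,T))[:2].round(4) for p in q]
print(q.tolist(),W); 
C=np.array([.528,-.0305]);a=np.radians(10.7);u=np.array([np.cos(a),np.sin(a)]);v=np.array([-u[1],u[0]])
for s,w in((-80,-30),(-80,30),(80,-30),(80,30)): print(s,w,proj(K,T,[*(C+(u*s+v*w)/1e3),.045]).round(1))
go([.528,-.0305,.032],100.7)
# box board yellow rect in top & scene
for n,f,(x0,y0,x1,y1) in(('top','top0.png',(412,290,514,356)),('scene','scene0.png',(55,290,190,392))):
    im=cv2.imread('pics/'+f);hh=cv2.cvtColor(im[y0:y1,x0:x1],cv2.COLOR_BGR2HSV);m=cv2.inRange(hh,(20,120,80),(35,255,255))
    ct=max(cv2.findContours(m,cv2.RETR_EXTERNAL,cv2.CHAIN_APPROX_NONE)[0],key=cv2.contourArea)
    q=cv2.approxPolyDP(cv2.convexHull(ct),6,True)[:,0]+[x0,y0]; W=np.array([onplane(n,p,.012)[:2] for p in q]);print(n,W.round(4).tolist(),W.mean(0).round(4))
```

```text
[[359, 123], [356, 295], [295, 298], [290, 123]] [array([ 0.447 , -0.0174]), array([0.5981, 0.0126]), array([ 0.6119, -0.0431]), array([ 0.4577, -0.0732])]
-80 -30 [288.5 119.2]
-80 30 [361.6 119.3]
80 -30 [292.8 297.9]
80 30 [356.6 298. ]
cur yaw 100.8 tilt fix [ 0.04 -0.08  0.  ] q1,q6 [-10. -21.] grasp pt [ 0.5275 -0.0304  0.2391]
shift, before turn [-5.000e-01 -2.000e-01  2.071e+02]
turn about tool z 0.1 shift after [-2.000e-01 -1.000e-01  2.071e+02]
turn about tool z -179.9 shift after [2.000e-01 1.000e-01 2.071e+02]
top [[0.487, -0.3869], [0.4302, -0.3974], [0.4026, -0.2407], [0.4588, -0.2307]] [ 0.4447 -0.3139]
scene [[0.4547, -0.2304], [0.4854, -0.3859], [0.4276, -0.3984], [0.3961, -0.2471]] [ 0.4409 -0.3154]
```

Call:
{"fn": "apply_moves", "kwargs": {"increments": [[0,0,0,-1,0,20,85],[0,0,0,0,0,33,85],[0,0,0,0,0,35,85],[0,0,0,0,0,35,85],[0,0,0,0,0,25,85],[0,0,0,0,0,18,85],[0,0,0,0,0,13,85],[0,0,0,0,0,10,85],[0,0,0,0,0,8,85],[0,0,0,0,0,6,85],[0,0,0,0,0,4,85],[0,0,0,0,0,0,85]], "force": 60}}

```text
time_s: 24.68
position: [0.529, -0.0303, 0.1872]
tcp_rot: [-0.0, -0.093, 0.996, 0.0]
wrist_force: [-0.2, 0.1, 0.4]
grip_width: 0.998
grasp_force: 0.0
```

Call:
{"fn": "apply_moves", "kwargs": {"increments": [[0,0,0,0,0,0,70],[0,0,0,0,0,0,50],[0,0,0,0,0,0,50],[0,0,0,0,0,0,50],[0,0,0,0,0,0,50],[0,0,0,0,0,0,50]]}}

```text
time_s: 25.18
position: [0.5296, -0.0303, 0.1885]
tcp_rot: [0.001, -0.093, 0.996, -0.0]
wrist_force: [-0.4, 0.3, 5.4]
grip_width: 0.692
grasp_force: 66.9
```

Run:
```python
from h import *
go([.5287,-.0303,.032],101)
```

```text
cur yaw 100.7 tilt fix [-0.02  0.12 -0.  ] q1,q6 [-10. -21.] grasp pt [ 0.5299 -0.0303  0.0338]
shift, before turn [0.9 0.2 1.8]
turn about tool z -0.3 shift after [0.9 0.2 1.8]
turn about tool z 179.7 shift after [-0.9 -0.2  1.8]
```

Call:
{"fn": "apply_moves", "kwargs": {"increments": [[0,0,0,0,0,-5,50],[0,0,0,0,0,-15,50],[0,0,0,0,0,-30,50],[0,0,0,0,0,-35,50],[0,0,0,0,0,-35,50],[0,0,0,10,-22,-20,50],[0,0,0,14,-30,-10,50],[0,0,0,14,-30,0,50],[0,0,0,12,-25,0,50],[0,0,0,4,-15,0,50],[0,0,0,0,0,0,50],[0,0,0,0,0,0,50]]}}

```text
time_s: 26.18
position: [0.4979, -0.1608, 0.337]
tcp_rot: [-0.001, -0.092, 0.996, 0.001]
wrist_force: [-0.2, 0.1, -3.4]
grip_width: 0.69
grasp_force: 65.9
```

Run:
```python
from h import *
K,T=wcal(); im=grab('wrist','w11.png'); np.savez('w11.npz',K=K,T=T)
b=np.ascontiguousarray(im[:,:,::-1]);h=cv2.cvtColor(b,cv2.COLOR_BGR2HSV); h[:,300:]=0
for nm,lo,hi in(('green',(60,80,30),(88,255,200)),('yel',(20,120,50),(35,255,255))):
    m=cv2.inRange(h,lo,hi)
    for ct in cv2.findContours(m,cv2.RETR_EXTERNAL,cv2.CHAIN_APPROX_NONE)[0]:
        if cv2.contourArea(ct)>1500:
            q=cv2.approxPolyDP(cv2.convexHull(ct),7,True)[:,0]; W=np.array([onplane('',p,.012,(K,T))[:2] for p in q]); print(nm,q.tolist(),W.round(4).tolist(),W.mean(0).round(4))
go([.4435,-.313,.13],10.6)
```

```text
green [[91, 342], [106, 250], [235, 281], [225, 302], [151, 356]] [[0.6479, -0.3479], [0.5569, -0.3364], [0.5649, -0.2268], [0.5862, -0.2331], [0.6525, -0.2938]] [ 0.6017 -0.2876]
green [[255, 54], [257, 94], [227, 174], [34, 173], [9, 52]] [[0.3856, -0.2333], [0.4123, -0.2282], [0.4754, -0.2437], [0.5026, -0.3938], [0.417, -0.4089]] [ 0.4386 -0.3016]
yel [[24, 73], [240, 72], [299, 95], [299, 411], [248, 421], [41, 156]] [[0.4294, -0.3987], [0.3996, -0.2426], [0.4073, -0.1973], [0.6874, -0.1507], [0.708, -0.1974], [0.4881, -0.388]] [ 0.52   -0.2624]
cur yaw 100.6 tilt fix [ 0.09 -0.06  0.  ] q1,q6 [-25. -35.] grasp pt [ 0.4978 -0.1598  0.1822]
shift, before turn [  81.8 -140.4   52.1]
turn about tool z -90.0 shift after [140.4  81.8  52.2]
turn about tool z 90.0 shift after [-140.4  -81.8   52.2]
```

View pics/w11.png

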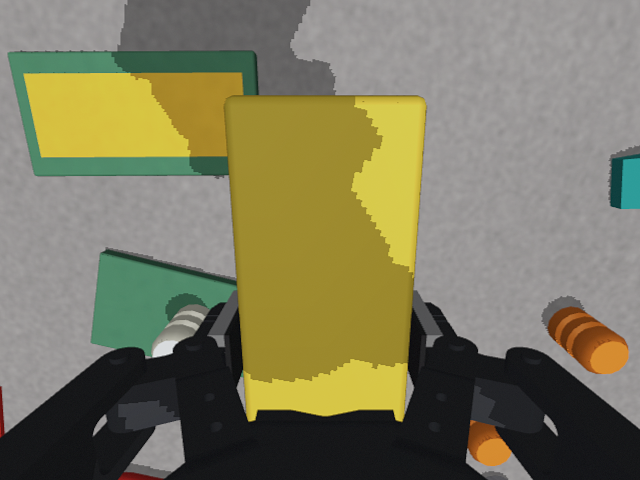

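The painted yellow rectangle has corners at (24,73), (240,72) and (41,156), putting its centre at (0.444, -0.314), long axis at 100.6°. The box is held straight. Carrying it over and turning it 90°.

Call:
{"fn": "apply_moves", "kwargs": {"increments": [[0,0,0,11.5,-20,0,50],[0,0,0,17,-30,0,50],[0,0,0,17,-30,0,50],[0,0,0,17,-30,0,50],[0,0,0,13,-21,0,50],[0,0,0,6,-10.8,0,50],[0,0,3,0,0,0,50],[0,0,6,0,0,0,50],[0,0,7,0,0,0,50],[0,0,7,0,0,0,50],[0,0,7,0,0,0,50],[0,0,7,0,0,0,50]]}}

```text
time_s: 27.23
position: [0.4452, -0.313, 0.3371]
tcp_rot: [-0.0, 0.23, 0.973, 0.001]
wrist_force: [-0.9, 0.3, -3.0]
grip_width: 0.693
grasp_force: 66.1
```

Call:
{"fn": "apply_moves", "kwargs": {"increments": [[0,0,7,0,0,0,50],[0,0,7,0,0,0,50],[0,0,7,0,0,0,50],[0,0,7,0,0,0,50],[0,0,7,0,0,0,50],[0,0,7,0,0,0,50],[0,0,6,0,0,0,50],[0,0,5,0,0,0,50],[0,0,0,0,0,0,50],[0,0,0,0,0,0,50],[0,0,0,0,0,0,50]]}}

```text
time_s: 28.15
position: [0.445, -0.3138, 0.3373]
tcp_rot: [-0.0, 0.637, 0.771, 0.0]
wrist_force: [0.2, -0.5, -3.3]
grip_width: 0.692
grasp_force: 66.1
```

Run:
```python
from h import *
go([.444,-.3143,.058],10.6)
```

```text
cur yaw 10.8 tilt fix [-0.01 -0.04  0.  ] q1,q6 [-42.  37.] grasp pt [ 0.4449 -0.3137  0.1826]
shift, before turn [ -0.4  -1.  124.6]
turn about tool z 0.2 shift after [ -0.3  -1.  124.6]
turn about tool z -179.8 shift after [  0.3   1.  124.6]
```

Call:
{"fn": "apply_moves", "kwargs": {"increments": [[0,0,0.2,-0.4,-1,15,50],[0,0,0,0,0,25,50],[0,0,0,0,0,28,50],[0,0,0,0,0,20,50],[0,0,0,0,0,14,50],[0,0,0,0,0,10,50],[0,0,0,0,0,7,50],[0,0,0,0,0,5,50],[0,0,0,0,0,0,50],[0,0,0,0,0,0,50]]}}

```text
time_s: 28.98
position: [0.444, -0.3154, 0.214]
tcp_rot: [0.0, 0.64, 0.769, 0.0]
wrist_force: [-0.2, -0.4, -2.8]
grip_width: 0.691
grasp_force: 66.2
```

Run:
```python
from h import *
go([.444,-.3143,.0458],10.6)
```

```text
cur yaw 10.5 tilt fix [0.03 0.03 0.  ] q1,q6 [-42.  37.] grasp pt [ 0.4441 -0.3155  0.0593]
shift, before turn [ 1.1  0.2 13.5]
turn about tool z -0.1 shift after [ 1.1  0.2 13.5]
turn about tool z 179.9 shift after [-1.1 -0.2 13.5]
```

Call:
{"fn": "apply_moves", "kwargs": {"increments": [[0,0,0,1,0,5,50],[0,0,0,0,0,3.5,50],[0,0,0,0,0,2.5,50],[0,0,0,0,0,1.5,50],[0,0,0,0,0,1,50],[0,0,0,0,0,0.5,50],[0,0,0,0,0,0,50],[0,0,0,0,0,0,50]]}}

```text
time_s: 29.65
position: [0.4435, -0.3141, 0.2005]
tcp_rot: [0.0, 0.64, 0.769, -0.0]
wrist_force: [-1.7, 1.9, 6.0]
grip_width: 0.693
grasp_force: 67.3
```

Run:
```python
from h import *
go([.444,-.3143,.0458],10.6); print(pose()[2]['wrist_force'])
```

```text
cur yaw 10.5 tilt fix [0.01 0.01 0.  ] q1,q6 [-42.  38.] grasp pt [ 0.4435 -0.3141  0.0458]
shift, before turn [-0.3  0.5  0. ]
turn about tool z -0.1 shift after [-0.3  0.5  0. ]
turn about tool z 179.9 shift after [ 0.3 -0.5  0. ]
[-1.70356061  1.93132072  5.95861844]
```

Contact made. I'll release, rise, and check everything.

Call:
{"fn": "apply_moves", "kwargs": {"increments": [[0,0,0,0,0,-0.5,65],[0,0,0,0,0,0,80],[0,0,0,0,0,0,85],[0,0,0,0,0,0,85],[0,0,0,0,0,-10,85],[0,0,0,0,0,-25,85],[0,0,0,0,0,-35,85],[0,0,0,0,0,-40,85],[0,0,0,0,0,-40,85],[0,0,0,0,0,-40,85],[0,0,0,0,0,-10,85],[0,0,0,0,0,0,85]]}}

```text
time_s: 30.65
position: [0.4445, -0.3151, 0.4051]
tcp_rot: [0.005, 0.64, 0.769, -0.0]
wrist_force: [1.3, 0.0, 0.2]
grip_width: 0.997
grasp_force: 0.0
```

Run:
```python
from h import *
K,T=wcal(); im=grab('wrist','w12.png'); b=np.ascontiguousarray(im[:,:,::-1]);h=cv2.cvtColor(b,cv2.COLOR_BGR2HSV)
for nm,lo,hi,z in(('green',(60,80,30),(88,255,200),.012),('yel',(20,120,50),(35,255,255),.057)):
    m=cv2.inRange(h,lo,hi)
    for ct in cv2.findContours(m,cv2.RETR_EXTERNAL,cv2.CHAIN_APPROX_NONE)[0]:
        if cv2.contourArea(ct)>4000:
            q=cv2.approxPolyDP(cv2.convexHull(ct),7,True)[:,0]; W=np.array([onplane('',p,z,(K,T))[:2] for p in q]); print(nm,q.tolist(),W.round(4).tolist(),W.mean(0).round(4))
s=grab('scene','s2.png');t=grab('top','t2.png')
a=t[150:370,100:530]; w=cv2.resize(b,(400,300)); a=cv2.resize(np.ascontiguousarray(a[:,:,::-1]),(586,300)); 
s=cv2.resize(np.ascontiguousarray(s[150:430,40:460,::-1]),(450,300))
o=np.zeros((600,800,3),np.uint8); o[:300,:586]=a; o[300:,:400]=w; o[300:,400:800]=cv2.resize(s,(400,300)); cv2.imwrite('pics/final.png',o)
```

```text
green [[494, 65], [581, 92], [506, 266], [425, 244]] [[0.5752, -0.1639], [0.661, -0.171], [0.6477, -0.3469], [0.5576, -0.3387]] [ 0.6104 -0.2551]
yel [[355, 114], [353, 289], [293, 292], [286, 115]] [[0.4573, -0.2298], [0.4873, -0.3821], [0.4325, -0.3952], [0.4022, -0.2407]] [ 0.4448 -0.3119]
```

View pics/final.png

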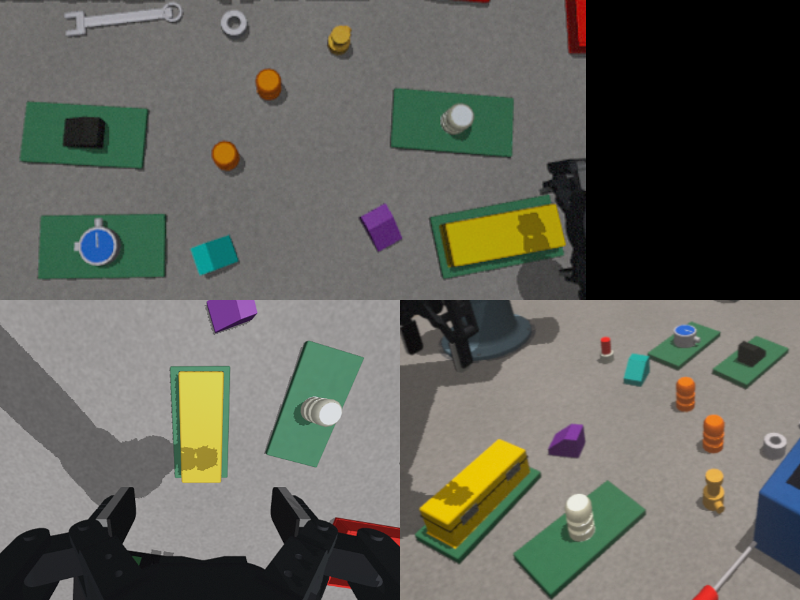

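The final views show all four items upright and centred on their own outlines, and the brass valve and look-alikes untouched. Handing in.

```bash
python3 -c "
from h import *
print(finish_job())"
```

```text
the job is handed in; nothing more can be done
None
```

The stack is taken apart and handed in at about 31 s: box, gauge, chock and insulator each stand upright within about 2 mm of the centre of their own board, the brass valve was not touched, and no verdict came back.

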